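Space brass plates evenly on a sloping marking board with a spacer block

ROBOT

A 6-joint arm with a two-finger parallel gripper is mounted at the origin on the work surface. World frame = base frame: x ahead of the robot, y to its left, z up, the work surface at z = 0. Lengths are in m, angles in rad, forces in N, time in s.
With the tool pointing down it reaches from about 0.3 to 0.875 m from the base axis. Payload 6.4 kg.
Tool frame: the origin (TCP) lies at the very end of the fingers, on their centre line; the grasp point (between the pads) lies 19 mm behind it (bot.grip_point_offset is the z of the grasp point in the tool frame, in m); z points along the fingers, y is the line along which they close (so a half turn about z gives the same grasp; the last joint's range is limited). The gripper opens to 88 mm and grips with 3 to 60 N. Pads are 18 mm wide; open, the fingers measure 123 mm over their backs; the gripper's body (75 mm by 187 mm) begins 45 mm behind the grasp point.
Start: joints at [-1.412, 0.181, 1.607, -0, 1.354, -0.206], TCP at [0.205, -0.537, 0.2] pointing down, gripper open.
Joint ranges: [-2.99, 2.99], [-0.89, 2.07], [0.3, 2.58], [-1.14, 4.28], [0, 2.63], [-3.12, 3.12]. Speed limits (rad/s): [2.57, 2.57, 3.01, 3.14, 3.14, 3.14].

INTERFACE

Orientations are given as a unit quaternion [x, y, z, w].
In Python, from bench import bot gives the robot as it stands.
- The arm moves only by the shell command python3 -m creep 'ROWS' [OPENING] [FORCE]. ROWS is JSON, a list that holds one entry, the list of rows, each a list of 6 numbers: the shift along the tool's x, y, z in m, then the turn, a rotation vector about the tool's x, y, z in rad. In form: [[[tx, ty, tz, ax, ay, az], ...]]. A call has 1 to 12 rows; each row shifts and turns the commanded pose from where the row before left it, along the tool's axes as they then stand; what a row does not reach is not made up. A row lasts 1/12 s, in which the tool goes at most 41.7 mm and 7.16 degrees, less where a joint would pass 70% of its speed; a pose out of reach is approached as far as the arm can. A call with a gripper value outside its range is refused whole. OPENING is the opening, from 0 (shut) to 1 (fully open), set as the call begins (- or left out, the last holds). The fingers move at their own pace and stop on an object; FORCE is the grip in N (left out, the last holds). Time passes only in rows, so rows that do not move let the fingers close. It gives the time, the measured TCP pose, the force, the opening and the grip force at its end, in the units of the state.
- bot.sense(): the state, without advancing time (a new reading comes with each control period).
- bot.grab_frame(name): name is "side" or "top"; returns (picture, depth): 480x640x3 uint8, red, green, blue; 480x640 float32, m along the optical axis (not along the pixel's ray), 0 where there is no reading.
- bot.calibration(name): a dict with "intrinsics" (3x3 intrinsics, pixels), "world_from_camera" (4x4, takes a point from camera to world coordinates). Camera axes: x right, y down, z forward; pixel columns grow to the right and rows downward; lengths in m; the calibration is good to about 2 mm. A picture is of the moment at which its call begins. calibration takes no time and is no camera call.
- bot.finish_job(): hands the job in; it is judged then, once.
The state is a dict: "clock": time; "qpos": joint angles; "qvel": joint speeds; "joint_efforts": joint torques, N m; "tcp_pos": TCP position; "orientation": TCP orientation; "ft_force": force on the tool from outside, world axes, zero at the start; "wrist_torque": the same for the moment, N m; "width": opening from 0.0 (shut) to 1.0 (fully open); "grasp_force": force on a finger pad.
Only numpy, scipy, OpenCV 4.12 (cv2) and the standard library are available. Lean on these libraries where they do the work, as an engineer would, in place of code of your own. Each camera call takes 0.05 s, during which the arm holds its last target. There are 200 camera calls.

TASK

Space the two loose brass plates on the sloping board so that every gap in the row is just the width of the orange-handled spacer block, working outwards from the clamped plate: stand the block on the board against the plate already set, slide the next plate along the ledge until the block is lightly nipped between the two, hold it so for a moment without shoving the set plate out of place, then step the block on to the next gap and do the same. Leave both plates flat on the board and square with their ends on the ledge, stand the block upright back on the black mat, and leave everything else where it is.

Things in the scene. Friction and masses are not known exactly. Their poses are not given: they have to be found in the camera images.
- board: Fixed plywood board, 420 mm wide (y), its face sloping 25 degrees, rising towards +x (away from the robot). Origin on the bench, axes level, z up. The face's outward normal is (-0.423, 0, 0.906), up the slope is (0.906, 0, 0.423), 200 mm long. Along its foot an aluminium ledge stands 10 mm off the face; its upper side, on which the plates' ends rest, meets the face at x = -85, z = 45 mm.
- seat (a point): The point where the ledge's upper side meets the face, at the board's mid width (y = 0).
- set_plate: Fixed brass plate, 36 mm wide (board's y), 120 mm long up the slope, 12 mm thick, lower end on the ledge, 150 mm left or right of the board's middle. Held by a toggle clamp with a red handle that lies 94 to 235 mm up the slope from the ledge, at most 32 mm wide and 45 mm off the face. Origin: centre of the plate's underside (60 mm up the slope); axes level like the board's.
- plate_a: Loose brass plate, 120 x 36 x 12 mm, 0.37 to 0.6 kg, on the sloping face with its lower end on the ledge. Origin: centre of its underside; x along its length (up the slope), y along its width, z off the face. Starts on the board's +y half; sliding it along the ledge takes about 3 to 8 N, not known beforehand.
- plate_b: The other, identical loose brass plate; starts on the board's -y half.
- spacer: Aluminium spacer block, 90 mm long (x), 20 mm thick (y, the gap it sets), 24 mm high, 0.15 kg, with an orange T-handle bar 76 mm long (y), 16 mm wide (x), 16 mm high, centred above it, bar's middle 46 mm above the underside. Origin: centre of the underside; z up. On the face it slides at 1 to 2 N. In use it stands on the face between two plates, length up the slope, lower end near the ledge.
- mat: Fixed black rubber mat, 180 (x) x 160 (y) x 4 mm, flat on the bench left or right of the board, where the spacer block stands at the start. Origin: centre of its underside.
- spare_clamp: Fixed open toggle clamp at the other end of the board, holding nothing. Origin: where a plate's origin would lie at that end of the row. The clamp stands 130 to 215 mm up the slope, up to 95 mm off the face.
- graver: Loose hand graver, 125 mm long (x), wooden handle, lying on the mat. Leave alone.
- hammer: Loose 200 mm hammer lying on the bench between the robot and the board. Leave alone.
- oil: Loose amber jar, 44 mm across, 85 mm high, between the robot and the board. Leave alone.
- ink: Loose blue jar, 48 mm across, 60 mm high, between the robot and the board. Leave alone.
- wax: Loose round wax tin, 68 mm across, 18 mm high. Leave alone.

How it is judged:
By the outcome, as a careful person would: the job done as asked, in the order asked, and still so for the second after the job is handed in, with the robot touching nothing.
It also fails if it takes over 72 s, if anything falls off the work surface, if the arm or the gripper's body presses on something with over 40 N, if the wrist force passes 120 N, or if a joint passes its speed limit or range.

## Working session

There is one attempt and no reset: what is moved stays moved. The work goes in short steps, Python scripts to look and compute and a shell command to move; the robot and the scene stay as the last step left them, time stands still between calls to the robot, and variables do not carry over. Pictures are saved under pics/ and viewed, at most 10 in all, crops included, and the job is handed in when it is done.

```bash
ls; mkdir -p pics; python3 - <<'E'
from bench import bot
import cv2,numpy as np
print(bot.sense(), bot.grip_point_offset)
for n in("top","side"):
    p,d=bot.grab_frame(n); cv2.imwrite(f"pics/{n}0.png",p[:,:,::-1]); np.savez(f"{n}0.npz",p=p,d=d)
    c=bot.calibration(n); print(n,c["intrinsics"].tolist(),np.round(c["world_from_camera"],4).tolist())
E
```

```text
pics
{'clock': 0.0, 'qpos': array([-1.41231227e+00,  1.81546348e-01,  1.60802391e+00,  7.93373808e-06,
        1.35379551e+00, -2.06305302e-01]), 'qvel': array([ 0.00112032, -0.0007844 ,  0.00108576, -0.00077628,  0.00068973,
       -0.00078024]), 'joint_efforts': array([-5.01914801e-04, -4.33874309e+01, -3.41850042e+01,  7.02312961e-02,
        3.83788277e-02, -1.47411565e-04]), 'tcp_pos': array([ 0.20504982, -0.53653893,  0.19879954]), 'orientation': array([ 9.83411923e-01,  1.81384135e-01,  2.50680026e-05, -8.86207789e-04]), 'ft_force': array([ 0.07674295, -0.23912305,  0.21607858]), 'wrist_torque': array([-0.02054111, -0.01597297,  0.00305682]), 'grasp_force': 0.0, 'width': 0.9975674032062215} -0.0187
top [[516.672559304452, 0.0, 312.41133312993776], [0.0, 516.672559304452, 238.27094512618362], [0.0, 0.0, 1.0]] [[-0.0086, -0.9984, 0.0565, 0.4654], [-0.9998, 0.0074, -0.0204, 0.0003], [0.0199, -0.0566, -0.9982, 1.2746], [0.0, 0.0, 0.0, 1.0]]
side [[565.0807797611552, 0.0, 324.0691155950368], [0.0, 565.0807797611552, 237.30763918298325], [0.0, 0.0, 1.0]] [[-0.9469, -0.182, 0.2652, 0.2391], [-0.3216, 0.5204, -0.7911, 0.9001], [0.0059, -0.8343, -0.5512, 0.7263], [0.0, 0.0, 0.0, 1.0]]
```

View pics/top0.png

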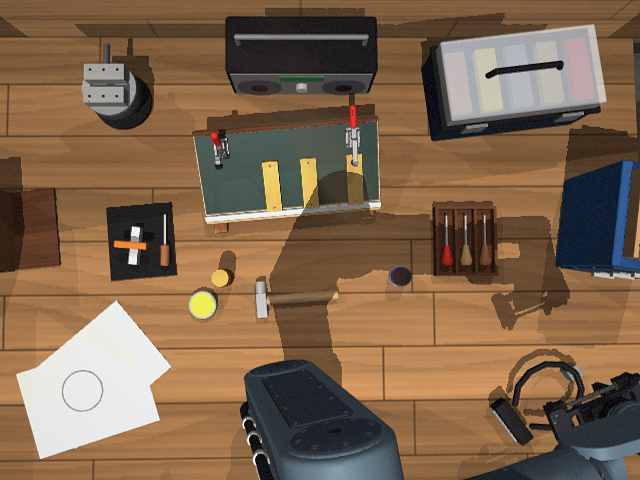

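View pics/side0.png

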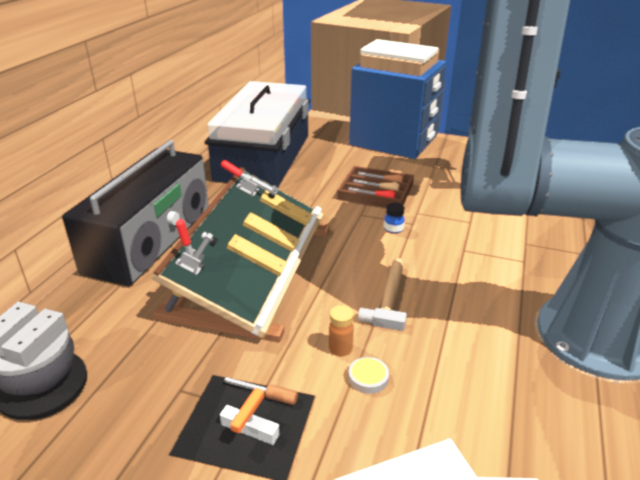

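The two pictures show:
- **Set plate:** its red clamp is at the right (-y) end of the board, top view (354,130), with the set plate at (354,172).
- **Loose plates:** b is at (309,182) and a at (271,185).
- **Spacer:** it stands on the mat at (132,245), with the graver at (165,240).
- **Board:** it is slightly yawed.

Next I measure these positions.

```bash
cat > h.py <<'E'
import numpy as np, cv2
from bench import bot
from scipy.spatial.transform import Rotation as R
def cal(n):
    c=bot.calibration(n); return np.array(c["intrinsics"]),np.array(c["world_from_camera"])
def cloud(n,d):
    K,T=cal(n); v,u=np.mgrid[:480,:640]
    P=np.stack([(u-K[0,2])*d/K[0,0],(v-K[1,2])*d/K[1,1],d],-1)
    return P@T[:3,:3].T+T[:3,3]
def ray(n,uv,z=None,pl=None):   # pixels -> points on plane z=const, or on plane (normal,point)
    K,T=cal(n); uv=np.atleast_2d(uv).astype(float)
    r=np.c_[(uv-K[[0,1],[2,2]])/K[0,0],np.ones(len(uv))]@T[:3,:3].T; o=T[:3,3]
    nn,p=(np.array([0,0,1.]),np.array([0,0,z])) if pl is None else pl
    return o+r*(((p-o)@nn)/(r@nn))[:,None]
def blobs(m,lo=30):
    k,l,s,c=cv2.connectedComponentsWithStats(m.astype(np.uint8))
    return [(l==i) for i in range(1,k) if s[i,4]>=lo]
E
python3 - <<'E'
from h import *
for n in("top","side"):
    z=np.load(f"{n}0.npz"); p,d=z["p"],z["d"]; P=cloud(n,d); H=cv2.cvtColor(p,cv2.COLOR_RGB2HSV)
    h,s,v=H[...,0].astype(int),H[...,1].astype(int),H[...,2].astype(int)
    reg=np.zeros((480,640),bool)
    if n=="top": reg[110:225,190:385]=1
    else: reg[170:340,150:330]=1
    g=reg&(h>70)&(h<105)&(s>40)&(v<110)&(d>0); g=cv2.erode(g.astype(np.uint8),np.ones((3,3)))>0
    Q=P[g]; c=np.median(Q,0); nn=np.linalg.svd(Q-c,full_matrices=0)[2][2]; nn*=np.sign(nn[2])
    e=(Q-c)@nn; Q=Q[abs(e)<.004]; c=Q.mean(0); nn=np.linalg.svd(Q-c,full_matrices=0)[2][2]; nn*=np.sign(nn[2])
    print(n,"face n",nn.round(4),"yaw",np.degrees(np.arctan2(-nn[1],-nn[0])).round(2),"slope",np.degrees(np.arccos(nn[2])).round(2),"c",c.round(4),len(Q),((Q-c)@nn).std())
    y=reg&(h>17)&(h<32)&(s>110)&(v>60)&(d>0)
    for b in blobs(y,60):
        q=P[b]; r=cv2.minAreaRect(np.argwhere(b)[:,::-1].astype(np.float32)); print(" plate?",b.sum(),"px",np.round(r[0]),np.round(r[1]),"med",np.median(q,0).round(4),"off face",np.median((q-c)@nn).round(4))
    o=(h>4)&(h<17)&(s>190)&(v>150)&(d>0); o[:200]=0; 
    for b in blobs(o,30):
        q=P[b]; print(" orange",np.argwhere(b).mean(0).round(),b.sum(),np.median(q,0).round(4),q.min(0).round(3),q.max(0).round(3))
E
```

```text
top face n [-0.4192 -0.0327  0.9073] yaw 4.47 slope 24.87 c [0.6609 0.0861 0.0719] 2460 0.0018669694346106287
 plate? 704 px [354. 179.] [51. 16.] med [ 0.6674 -0.1231  0.0801] off face 0.0114
 plate? 773 px [309. 182.] [51. 16.] med [ 0.664  -0.0172  0.0819] off face 0.0116
 plate? 779 px [272. 185.] [51. 16.] med [0.6569 0.0697 0.0822] off face 0.0116
 orange [245. 129.] 186 [0.5218 0.407  0.0568] [0.512 0.367 0.051] [0.532 0.442 0.064]
side face n [-0.4217 -0.0354  0.906 ] yaw 4.8 slope 25.04 c [0.6923 0.1022 0.0872] 5885 0.001365198141064102
 plate? 608 px [285. 207.] [53. 14.] med [ 0.6672 -0.1112  0.0775] off face 0.0109
 plate? 467 px [270. 231.] [57. 15.] med [ 0.6488 -0.0019  0.0715] off face 0.0098
 plate? 293 px [254. 259.] [60.  6.] med [0.6566 0.0891 0.0782] off face 0.0073
```

```bash
python3 - <<'E'
import cv2
p=cv2.imread("pics/top0.png")
a=cv2.resize(p[100:230,185:385],None,fx=4,fy=4,interpolation=cv2.INTER_CUBIC)
cv2.imwrite("pics/crop1.png",a)
E
```

```text
(no output)
```

View pics/crop1.png

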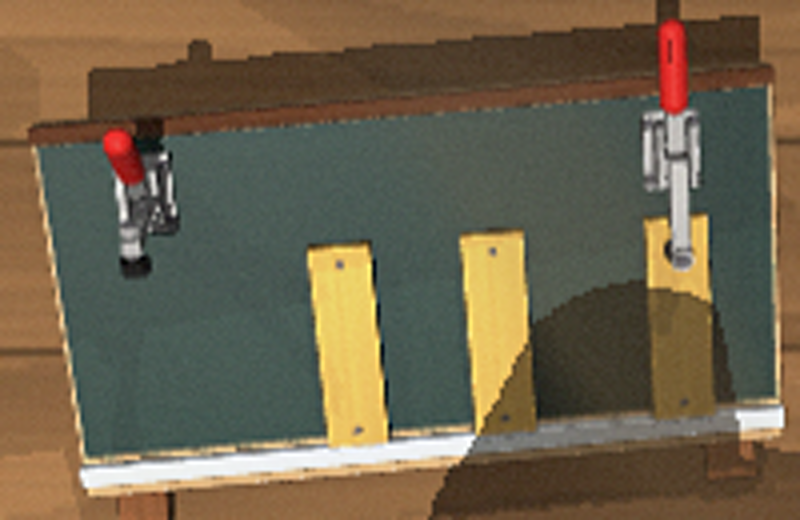

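The crop shows three upright plates with their lower ends on the white ledge, running from crop (355,440) to (683,412). They are tilted a few degrees in the image, as is the board. Now the geometry in board coordinates and the spacer.

```bash
cat > board.py <<'E'
from h import *
def meas(tag,psi,n0=None,verbose=1):
    z=np.load(f"top{tag}.npz"); p,d=z["p"],z["d"]; P=cloud("top",d); H=cv2.cvtColor(cv2.resize(p,None,fx=1,fy=1),cv2.COLOR_RGB2HSV).astype(int)
    h,s,v=H[...,0],H[...,1],H[...,2]
    B=R.from_euler("z",psi,degrees=True).as_matrix()@np.array([[.9063,0,-.4226],[0,1,0],[.4226,0,.9063]])  # cols: slope, y, normal
    g=np.zeros((480,640),bool); g[135:205,205:375]=1; g&=(h>70)&(h<105)&(s>40)&(v<110)&(d>0)
    g=cv2.erode(g.astype(np.uint8),np.ones((5,5)))>0
    off=np.median(P[g]@B[:,2]) if n0 is None else n0
    y=np.zeros((480,640),bool); y[110:225,190:385]=1; y&=(h>17)&(h<32)&(s>110)&(v>60)
    y=cv2.morphologyEx(y.astype(np.uint8),cv2.MORPH_CLOSE,np.ones((5,5)))>0
    out=[]
    for b in blobs(y,200):
        uv=np.argwhere(b)[:,::-1]; q=ray("top",uv,pl=(B[:,2],B[:,2]*(off+.012)))@B[:,:2]
        # edges: lateral extremes per slope bin
        s0,s1=np.percentile(q[:,0],[.5,99.5]); bins=np.linspace(s0+.006,s1-.006,18); w=bins[1]-bins[0]
        E=np.array([[c,*np.percentile(q[abs(q[:,0]-c)<w,1],[1,99])] for c in bins])
        f=np.polyfit(E[:,0],E[:,1:].mean(1),1)
        out.append(dict(lo=s0,hi=s1,mid=np.polyval(f,(s0+s1)/2),skew=np.degrees(np.arctan(f[0])),w=np.mean(E[:,2]-E[:,1])))
    return B,off,sorted(out,key=lambda o:o["mid"])
E
python3 - <<'E'
from board import *
for psi in(4,4.5,5):
    B,off,o=meas(0,psi); print(psi,"off",off.round(4))
    for k in o: print("  ",{a:round(float(b),4) for a,b in k.items()})
    f=np.polyfit([k["mid"] for k in o],[k["lo"] for k in o],1); f2=np.polyfit([k["mid"] for k in o],[k["hi"] for k in o],1);print("  ledge dev deg",np.degrees(f[0]).round(2),np.degrees(f2[0]).round(2))
z=np.load("top0.npz");p,d=z["p"],z["d"];P=cloud("top",d);H=cv2.cvtColor(p,cv2.COLOR_RGB2HSV).astype(int);h,s,v=H[...,0],H[...,1],H[...,2]
reg=np.zeros((480,640),bool);reg[205:280,108:155]=1
w=reg&(s<60)&(v>140); o=reg&(h<17)&(s>150)&(v>120)
for nm,m,zz in(("block",w,.028),("bar",o,.058)):
    uv=np.argwhere(m)[:,::-1]; q=ray("top",uv,z=zz)[:,:2]; r=cv2.minAreaRect((q*1000).astype(np.float32)); print(nm,m.sum(),"center,size,ang",r,"depth z",np.median(P[m&(d>0)],0).round(4))
mat=np.zeros((480,640),bool);mat[195:290,95:185]=1;mat&=(v<45)
q=ray("top",np.argwhere(mat)[:,::-1],z=.004)[:,:2];print("mat",cv2.minAreaRect((q*1000).astype(np.float32)))
E
```

```text
4 off -0.216
   {'lo': 0.5732, 'hi': 0.6935, 'mid': -0.1696, 'skew': 0.9336, 'w': 0.0361}
   {'lo': 0.5719, 'hi': 0.6923, 'mid': -0.0638, 'skew': 0.6081, 'w': 0.0346}
   {'lo': 0.5715, 'hi': 0.6913, 'mid': 0.0237, 'skew': 0.5066, 'w': 0.0349}
  ledge dev deg -0.53 -0.63
4.5 off -0.2161
   {'lo': 0.5716, 'hi': 0.6919, 'mid': -0.1754, 'skew': 0.6191, 'w': 0.036}
   {'lo': 0.5712, 'hi': 0.6917, 'mid': -0.0696, 'skew': 0.1526, 'w': 0.0347}
   {'lo': 0.5715, 'hi': 0.6916, 'mid': 0.018, 'skew': 0.0738, 'w': 0.0349}
  ledge dev deg -0.03 -0.09
5 off -0.2163
   {'lo': 0.5699, 'hi': 0.6903, 'mid': -0.1813, 'skew': 0.1591, 'w': 0.0361}
   {'lo': 0.5706, 'hi': 0.6909, 'mid': -0.0753, 'skew': -0.3014, 'w': 0.0347}
   {'lo': 0.5717, 'hi': 0.6916, 'mid': 0.0122, 'skew': -0.3797, 'w': 0.0349}
  ledge dev deg 0.53 0.37
block 253 center,size,ang ((522.677001953125, 403.81689453125), (19.65982437133789, 90.82058715820312), 85.10393524169922) depth z [0.5134 0.4037 0.0267]
bar 223 center,size,ang ((522.4329833984375, 403.1708984375), (74.87010192871094, 16.68619155883789), 85.12812805175781) depth z [0.5219 0.4059 0.0566]
mat ((534.5301513671875, 393.439697265625), (177.99270629882812, 159.27545166015625), 4.613354206085205)
```

Board yaw comes out at 4.6° and the face lies on the plane n·p = -0.216. Plate sizes check at 120 x 35-36 mm. The spacer is at (0.5225, 0.4035) with yaw -4.9°. Now I move over it.

```bash
cat > rel.py <<'E'
from h import *
import sys
PSI,OFF=4.6,-0.2161
B=R.from_euler("z",PSI,degrees=True).as_matrix()@np.array([[.9063,0,-.4226],[0,1,0],[.4226,0,.9063]])
TB=np.c_[B[:,1],B[:,0],-B[:,2]]      # tool on board: x=+y board, y=up slope, z into face
def down(a): a=np.radians(a); return np.array([[-np.sin(a),np.cos(a),0],[np.cos(a),np.sin(a),0],[0,0,-1]])
def rel(p,M):
    s=bot.sense(); C=R.from_quat(s["orientation"]).as_matrix()
    print("t",round(s["clock"],2),"d in tool now",(C.T@(p-s["tcp_pos"])).round(4),"in target axes",(M.T@(p-s["tcp_pos"])).round(4),"turn",R.from_matrix(C.T@M).as_rotvec().round(4),"F",s["ft_force"].round(2),"w",round(s["width"],3),"g",round(s["grasp_force"],1),"q",s["qpos"].round(2))
def bd(s_,t,n): return B@np.array([s_,t,OFF+n])   # board coords -> world
E
python3 -m creep '[[[0,0,0,0,0,-0.112],[0,0,0,0,0,-0.112],[0,0,0,0,0,-0.112],[0,0,0,0,0,-0.112],[0,0,0,0,0,-0.112],[0,0,0,0,0,-0.112],[0,0,0,0,0,-0.112],[0,0,0,0,0,-0.112],[0,0,0,0,0,-0.112],[0,0,0,0,0,-0.112]]]' 0.6 20
python3 -m creep '[[[0.035,0.009,0,0,0,0],[0.035,0.009,0,0,0,0],[0.035,0.009,0,0,0,0],[0.035,0.009,0,0,0,0],[0.035,0.009,0,0,0,0],[0.035,0.009,0,0,0,0],[0.035,0.009,0,0,0,0],[0.035,0.009,0,0,0,0],[0.035,0.009,0,0,0,0],[0.035,0.009,0,0,0,0],[0.035,0.009,0,0,0,0],[0.035,0.009,0,0,0,0]]]'
python3 -m creep '[[[0.035,0.009,0,0,0,0],[0.035,0.009,0,0,0,0],[0.035,0.009,0,0,0,0],[0.035,0.009,0,0,0,0],[0.035,0.009,0,0,0,0],[0.035,0.009,0,0,0,0],[0.035,0.009,0,0,0,0],[0.035,0.009,0,0,0,0],[0.035,0.009,0,0,0,0],[0.035,0.009,0,0,0,0],[0.035,0.009,0,0,0,0],[0.03,0.009,0,0,0,0]]]'
python3 - <<'E'
from rel import *
rel(np.array([.5225,.4035,.032]),down(-4.9))
E
```

```text
clock: 0.93
tcp_pos: [0.2051, -0.5368, 0.1992]
orientation: [0.735, 0.678, 0.0, -0.0]
ft_force: [0.0, 0.5, 0.7]
width: 0.601
grasp_force: 0.0
clock: 1.93
tcp_pos: [0.3488, -0.1262, 0.1996]
orientation: [0.737, 0.676, 0.0, 0.0]
ft_force: [1.1, -1.2, 0.2]
width: 0.598
grasp_force: 0.0
clock: 2.93
tcp_pos: [0.4919, 0.2786, 0.1992]
orientation: [0.737, 0.676, -0.0, -0.0]
ft_force: [0.3, -0.3, 0.1]
width: 0.597
grasp_force: 0.0
t 2.93 d in tool now [0.1271 0.02   0.1672] in target axes [0.1271 0.0198 0.1672] turn [-0.0007  0.      0.0005] F [ 0.32 -0.3   0.13] w 0.597 g 0.0 q [0.31 0.16 1.63 0.   1.35 0.39]
```

```bash

python3 -m creep '[[[0.032,0.005,0.02,0,0,0],[0.032,0.005,0.025,0,0,0],[0.032,0.005,0.025,0,0,0],[0.031,0.005,0.025,0,0,0],[0,0,0.02,0,0,0],[0,0,0,0,0,0],[0,0,0,0,0,0]]]'
python3 - <<'E'
from rel import *
rel(np.array([.5225,.4035,.032]),down(-4.9))
p,d=bot.grab_frame("side"); cv2.imwrite("pics/side1.png",cv2.resize(p[340:480,150:360],None,fx=3,fy=3)[:,:,::-1])
E
```

```text
clock: 3.52
tcp_pos: [0.5213, 0.4003, 0.0828]
orientation: [0.737, 0.676, -0.002, -0.001]
ft_force: [0.3, -0.0, 1.3]
width: 0.596
grasp_force: 0.0
t 3.52 d in tool now [0.0034 0.0011 0.0507] in target axes [0.0033 0.0009 0.0508] turn [-0.0038  0.0026  0.0001] F [ 0.28 -0.    1.31] w 0.596 g 0.0 q [ 0.47  0.48  1.47 -0.    1.2   0.56]
```

View pics/side1.png

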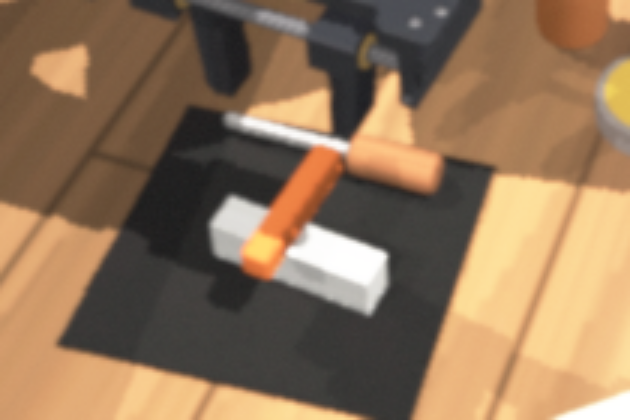

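The crop shows both fingertips (crop (225,90) and (350,130)) still above and straddling the bar's line at crop (295,205), with the graver beside it. The grasp lines up with the measurement, so I descend and close.

```bash

python3 -m creep '[[[0.003,0.001,0.012,0,0,0],[0,0,0.012,0,0,0],[0,0,0.010,0,0,0],[0,0,0.008,0,0,0],[0,0,0.006,0,0,0],[0,0,0,0,0,0]]]'
python3 - <<'E'
from rel import *
rel(np.array([.5225,.4035,.032]),down(-4.9))
E
python3 -m creep '[[[0,0,0,0,0,0],[0,0,0,0,0,0],[0,0,0,0,0,0],[0,0,0,0,0,0],[0,0,0,0,0,0],[0,0,0,0,0,0]]]' 0 25
```

```text
clock: 4.07
tcp_pos: [0.523, 0.4031, 0.0347]
orientation: [0.737, 0.676, -0.001, -0.0]
ft_force: [0.3, 0.2, -0.1]
width: 0.596
grasp_force: 0.0
t 4.07 d in tool now [ 0.0004 -0.0006  0.0027] in target axes [ 0.0004 -0.0006  0.0027] turn [-0.0026  0.0016 -0.0008] F [ 0.27  0.19 -0.05] w 0.596 g 0.0 q [ 0.48  0.54  1.48 -0.    1.12  0.56]
clock: 4.57
tcp_pos: [0.5243, 0.404, 0.0371]
orientation: [0.737, 0.676, 0.0, 0.0]
ft_force: [-0.2, -0.2, 0.7]
width: 0.172
grasp_force: 0.0
```

```bash

python3 -m creep '[[[0,0,0,0,0,0],[0,0,0,0,0,0],[0,0,0,0,0,0]]]'
python3 - <<'E'
from rel import *
rel(np.array([.5225,.4035,.032]),down(-4.9))
E
```

```text
clock: 4.82
tcp_pos: [0.5241, 0.4039, 0.0367]
orientation: [0.737, 0.676, -0.0, -0.0]
ft_force: [0.2, 0.2, -0.2]
width: 0.004
grasp_force: 0.0
t 4.82 d in tool now [-0.0005 -0.0016  0.0047] in target axes [-0.0005 -0.0016  0.0047] turn [-0.      0.     -0.0005] F [ 0.18  0.2  -0.2 ] w 0.004 g 0.0 q [0.48 0.54 1.48 0.   1.12 0.56]
```

```bash

python3 - <<'E'
from rel import *
p,d=bot.grab_frame("side"); a=cv2.resize(p[300:480,150:400],None,fx=2,fy=2)
q,e=bot.grab_frame("top"); b=cv2.resize(q[195:285,95:220],None,fx=4,fy=4)
cv2.imwrite("pics/both2.png",np.vstack([a,b])[:,:,::-1]); np.savez("both2.npz",p=p,d=d,q=q,e=e)
for n in("top","side"):
    K,T=cal(n)
    for X in([.524,.404,.037],[.5225,.4035,.05]):
        c=T[:3,:3].T@(np.array(X)-T[:3,3]); print(n,X,(K@c/c[2])[:2].round(1))
E
```

```text
top [0.524, 0.404, 0.037] [132.4 244.4]
top [0.5225, 0.4035, 0.05] [130.8 244.8]
side [0.524, 0.404, 0.037] [247.9 414. ]
side [0.5225, 0.4035, 0.05] [248.3 408.2]
```

View pics/both2.png

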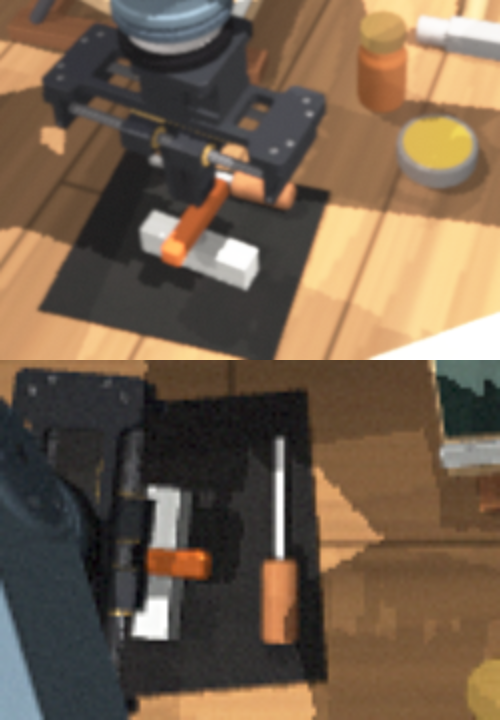

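```bash

python3 - <<'E'
from rel import *
z=np.load("both2.npz")
P=cloud("side",z["d"]); p=z["p"]
for v in range(376,416,3):
    print(v,[(tuple((P[v,u]*1000).round().astype(int)),tuple(int(i) for i in p[v,u])) for u in(240,246,252)])
Q=cloud("top",z["e"])
for u in range(122,140,3): print("top",u,(Q[240,u]*1000).round(),z["q"][240,u])
E
python3 -c "
from rel import *
z=np.load('both2.npz');c=z['p'][360:425,215:290];cv2.imwrite('pics/c3.png',cv2.resize(c,None,fx=8,fy=8,interpolation=cv2.INTER_CUBIC)[:,:,::-1])"
```

```text
376 [((np.int64(511), np.int64(438), np.int64(158)), (54, 53, 56)), ((np.int64(501), np.int64(439), np.int64(163)), (79, 80, 84)), ((np.int64(494), np.int64(434), np.int64(160)), (210, 170, 108))]
379 [((np.int64(510), np.int64(439), np.int64(154)), (46, 46, 48)), ((np.int64(500), np.int64(441), np.int64(159)), (47, 47, 50)), ((np.int64(494), np.int64(437), np.int64(157)), (202, 164, 103))]
382 [((np.int64(510), np.int64(440), np.int64(149)), (45, 45, 48)), ((np.int64(501), np.int64(441), np.int64(153)), (47, 46, 50)), ((np.int64(494), np.int64(437), np.int64(151)), (145, 117, 74))]
385 [((np.int64(526), np.int64(414), np.int64(110)), (38, 37, 39)), ((np.int64(501), np.int64(441), np.int64(148)), (47, 46, 49)), ((np.int64(495), np.int64(437), np.int64(145)), (49, 48, 51))]
388 [((np.int64(528), np.int64(412), np.int64(101)), (40, 39, 41)), ((np.int64(517), np.int64(413), np.int64(106)), (44, 42, 44)), ((np.int64(507), np.int64(415), np.int64(112)), (48, 48, 52))]
391 [((np.int64(528), np.int64(413), np.int64(95)), (40, 39, 41)), ((np.int64(518), np.int64(414), np.int64(100)), (42, 40
[... 1132 characters left out ...]
t64(60)), (191, 100, 53)), ((np.int64(514), np.int64(407), np.int64(56)), (155, 81, 43))]
412 [((np.int64(527), np.int64(420), np.int64(59)), (191, 101, 57)), ((np.int64(519), np.int64(417), np.int64(58)), (190, 98, 51)), ((np.int64(514), np.int64(408), np.int64(50)), (137, 72, 38))]
415 [((np.int64(525), np.int64(425), np.int64(59)), (190, 98, 51)), ((np.int64(517), np.int64(421), np.int64(57)), (178, 92, 48)), ((np.int64(517), np.int64(405), np.int64(39)), (115, 97, 90))]
top 122 [527. 379. 180.] [24 23 19]
top 125 [528. 382. 152.] [70 61 49]
top 128 [528. 375. 155.] [65 57 39]
top 131 [528. 368. 156.] [19 13 14]
top 134 [535. 405.  22.] [199 200 197]
top 137 [535. 397.  25.] [200 202 200]
```

View pics/c3.png

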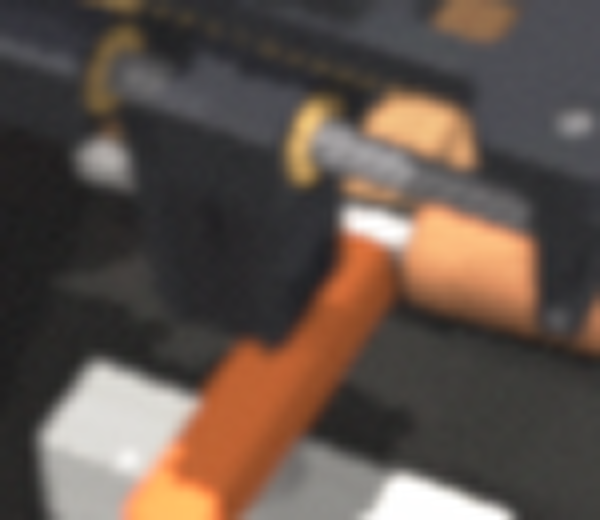

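The view shows the fingers shut just above the bar, their lower ends at image row ~401. The depth there gives a tip height of z≈73 mm, while the reported TCP is 37 mm. In x and y the fingers agree. So I open, go down in steps and check the tip height with depth.

```bash

cat > tip.py <<'E'
from rel import *
def tip():
    s=bot.sense(); p,d=bot.grab_frame("side"); P=cloud("side",d); dk=(p.max(-1)<75)&(d>0)
    t=s["tcp_pos"]; m=dk&(abs(P[...,1]-t[1]-.010)<.006)&(abs(P[...,0]-t[0])<.07)&(P[...,2]>.015)
    q=P[m]; print("tcp",t.round(4),"n",m.sum(),"lowest z pcts",np.percentile(q[:,2],[0,2,5,20]).round(3),"x",np.percentile(q[:,0],[2,25,50,75,98]).round(3)); return p
E
python3 -m creep '[[[0,0,0,0,0,0],[0,0,0,0,0,0],[0,0,0,0,0,0],[0,0,0,0,0,0],[0,0,0,0,0,0],[0,0,0,0,0,0],[0,0,0,0,0,0]]]' 0.6
python3 -c "
from tip import *
tip()"
python3 -m creep '[[[0,-0.001,0.005,0,0,0],[0,0,0.005,0,0,0],[0,0,0.005,0,0,0],[0,0,0.005,0,0,0],[0,0,0,0,0,0]]]'
python3 -c "
from tip import *
p=tip();cv2.imwrite('pics/c4.png',cv2.resize(p[350:450,200:320],None,fx=5,fy=5,interpolation=cv2.INTER_CUBIC)[:,:,::-1])"
```

```text
clock: 5.5
tcp_pos: [0.5242, 0.4039, 0.0367]
orientation: [0.737, 0.676, 0.0, -0.0]
ft_force: [0.2, -0.2, -0.2]
width: 0.51
grasp_force: 0.0
tcp [0.5242 0.4039 0.0367] n 810 lowest z pcts [0.074 0.078 0.081 0.094] x [0.477 0.486 0.498 0.554 0.591]
clock: 5.97
tcp_pos: [0.5221, 0.4034, 0.0149]
orientation: [0.737, 0.676, -0.001, -0.0]
ft_force: [-0.3, 0.7, 0.6]
width: 0.6
grasp_force: 0.0
tcp [0.5221 0.4034 0.0149] n 762 lowest z pcts [0.053 0.058 0.06  0.072] x [0.476 0.482 0.492 0.556 0.589]
```

View pics/c4.png

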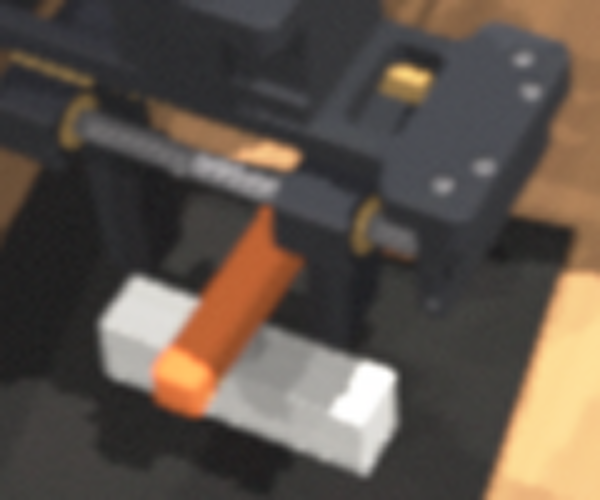

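Now the fingers straddle the bar at crop (240,310), with the tips at z≈0.053 against a reported 0.015. The offset is a steady 38 mm. I go down 19 mm more and grip.

```bash

python3 -m creep '[[[0,0,0.006,0,0,0],[0,0,0.006,0,0,0],[0,0,0.006,0,0,0],[0,0,0,0,0,0],[0,0,0,0,0,0]]]'
python3 -c "
from tip import *
tip()"
python3 -m creep '[[[0,0,0,0,0,0],[0,0,0,0,0,0],[0,0,0,0,0,0],[0,0,0,0,0,0],[0,0,0,0,0,0],[0,0,0,0,0,0],[0,0,0,0,0,0]]]' 0 25
python3 -m creep '[[[0,0,-0.03,0,0,0],[0,0,-0.03,0,0,0],[0,0,-0.03,0,0,0],[0,0,-0.03,0,0,0],[0,0,-0.03,0,0,0],[0,0,-0.03,0,0,0],[0,0,0,0,0,0],[0,0,0,0,0,0]]]'
python3 - <<'E'
from rel import *
rel(bd(.5715+.050,-.115,.10),TB)
p,d=bot.grab_frame("side"); cv2.imwrite("pics/c5.png",p[150:480,100:500,::-1]); np.savez("side5.npz",p=p,d=d)
E
```

```text
clock: 6.43
tcp_pos: [0.5226, 0.4037, -0.0021]
orientation: [0.737, 0.676, -0.001, -0.0]
ft_force: [0.3, 0.7, 0.2]
width: 0.603
grasp_force: 0.0
tcp [ 0.5226  0.4037 -0.0021] n 720 lowest z pcts [0.036 0.043 0.045 0.057] x [0.476 0.483 0.493 0.557 0.59 ]
clock: 7.07
tcp_pos: [0.5232, 0.404, -0.0011]
orientation: [0.737, 0.676, 0.0, 0.0]
ft_force: [-0.5, -1.1, 1.2]
width: 0.181
grasp_force: 25.0
clock: 7.73
tcp_pos: [0.5243, 0.4046, 0.1809]
orientation: [0.737, 0.676, 0.002, 0.001]
ft_force: [0.3, 0.1, -1.8]
width: 0.183
grasp_force: 25.0
t 7.73 d in tool now [-0.4603  0.1352  0.0229] in target axes [-0.4763  0.042   0.0455] turn [-0.4315  0.0343 -0.164 ] F [ 0.3   0.12 -1.79] w 0.183 g 25.0 q [0.48 0.38 1.39 0.   1.36 0.56]
```

View pics/c5.png

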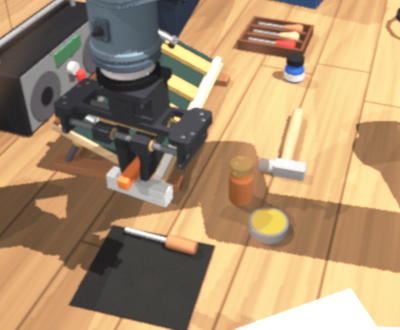

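Grip confirmed: opening 0.183, which is the 16 mm bar, at 25 N. The block hangs level over the board side in the picture. Now I tilt to the board's slope and carry it over the first gap.

```bash

python3 -m creep '[[[0,0,0,-0.108,0.0086,-0.041],[0,0,0,-0.108,0.0086,-0.041],[0,0,0,-0.108,0.0086,-0.041],[0,0,0,-0.1075,0.0085,-0.041],[-0.01,0,0,0,0,0],[-0.02,0,0,0,0,0]]]'
python3 -m creep '[[[-0.036,0.0035,0,0,0,0],[-0.036,0.0035,0,0,0,0],[-0.036,0.0035,0,0,0,0],[-0.036,0.0035,0,0,0,0],[-0.036,0.0035,0,0,0,0],[-0.036,0.0035,0,0,0,0],[-0.036,0.0035,0,0,0,0],[-0.036,0.0035,0,0,0,0],[-0.036,0.0035,0,0,0,0],[-0.036,0.0035,0,0,0,0],[-0.036,0.0035,0,0,0,0],[-0.036,0.0035,0,0,0,0]]]'
python3 -m creep '[[[-0.015,0,0.01,0,0,0],[0,0,0.015,0,0,0],[0,0,0.015,0,0,0],[0,0,0,0,0,0],[0,0,0,0,0,0]]]'
cat > bar.py <<'E'
from rel import *
def bar():
    p,d=bot.grab_frame("side"); P=cloud("side",d); H=cv2.cvtColor(p,cv2.COLOR_RGB2HSV).astype(int)
    t=bot.sense()["tcp_pos"]
    near=(np.linalg.norm(P-t,axis=-1)<.12)&(d>0)
    for nm,m in(("orange",near&(H[...,0]<17)&(H[...,1]>150)&(H[...,2]>90)),("block",near&(H[...,1]<45)&(H[...,2]>95))):
        q=(P[m]-t)@TB
        if m.sum()>5: print(nm,m.sum(),"rel to tcp in board axes (y,slope,-n): med",np.median(q,0).round(4),"lo",np.percentile(q,3,axis=0).round(4),"hi",np.percentile(q,97,axis=0).round(4))
    np.savez("bar.npz",p=p,d=d)
E
python3 - <<'E'
from bar import *
rel(bd(.5715+.050,-.115,.10),TB); bar()
E
```

```text
clock: 8.28
tcp_pos: [0.5219, 0.3741, 0.175]
orientation: [0.661, 0.72, 0.154, 0.144]
ft_force: [-0.2, -0.4, -0.6]
width: 0.181
grasp_force: 25.0
clock: 9.28
tcp_pos: [0.5974, -0.0555, 0.1957]
orientation: [0.663, 0.718, 0.157, 0.144]
ft_force: [0.7, 0.2, -2.1]
width: 0.181
grasp_force: 25.0
clock: 9.7
tcp_pos: [0.6148, -0.0671, 0.1585]
orientation: [0.663, 0.718, 0.156, 0.144]
ft_force: [-0.4, -0.2, -2.0]
width: 0.181
grasp_force: 25.0
t 9.7 d in tool now [0.0012 0.004  0.003 ] in target axes [0.0012 0.004  0.0031] turn [-0.0084 -0.001  -0.001 ] F [-0.37 -0.16 -2.02] w 0.181 g 25.0 q [-0.42  0.04  1.92  0.28  0.82 -0.65]
orange 187 rel to tcp in board axes (y,slope,-n): med [ 0.0122 -0.0005 -0.058 ] lo [-0.0288 -0.0085 -0.0601] hi [ 0.0414  0.0076 -0.0475]
block 761 rel to tcp in board axes (y,slope,-n): med [ 0.0108 -0.0092 -0.0154] lo [-0.0566 -0.0571 -0.0302] hi [0.0333 0.0624 0.0964]
```

The spacer's bar is centred on the tool, and its underside sits at tool z = -4.5 mm, so the 38 mm offset is along the tool axis. I descend into the middle of the first gap.

```bash

python3 -m creep '[[[-0.008,0.004,0.02,-0.008,0,0],[0,0,0.02,0,0,0],[0,0,0.02,0,0,0],[0,0,0.015,0,0,0],[0,0,0.01,0,0,0],[0,0,0.007,0,0,0],[0,0,0,0,0,0],[0,0,0,0,0,0]]]'
python3 - <<'E'
from bar import *
rel(bd(.5715+.050,-.1236,-.005),TB); bar()
E
```

```text
clock: 10.42
tcp_pos: [0.6595, -0.0717, 0.0797]
orientation: [0.662, 0.717, 0.16, 0.149]
ft_force: [0.3, -0.1, -2.2]
width: 0.179
grasp_force: 25.0
t 10.42 d in tool now [ 0.0008 -0.0029  0.0179] in target axes [ 0.0008 -0.0028  0.018 ] turn [0.0044 0.0014 0.001 ] F [ 0.31 -0.09 -2.21] w 0.179 g 25.0 q [-0.39  0.25  1.87  0.32  0.65 -0.69]
orange 176 rel to tcp in board axes (y,slope,-n): med [ 0.0102 -0.0005 -0.0584] lo [-0.03   -0.008  -0.0613] hi [ 0.0421  0.0077 -0.0502]
block 1271 rel to tcp in board axes (y,slope,-n): med [ 0.0041  0.0024 -0.0088] lo [-0.0921 -0.0642 -0.0302] hi [0.0948 0.1069 0.0142]
```

```bash

python3 -m creep '[[[0,-0.002,0.004,0.002,0,0],[0,0,0.004,0,0,0],[0,0,0.004,0,0,0],[0,0,0.001,0,0,0],[0,0,0,0,0,0]]]'
python3 -m creep '[[[-0.006,0,0,0,0,0],[-0.006,0,0,0,0,0],[-0.004,0,0,0,0,0],[-0.002,0,0,0,0,0],[0,0,0,0,0,0]]]'
python3 - <<'E'
from bar import *
rel(bd(.5715+.050,-.1486,-.005),TB); print((TB.T@bot.sense()["ft_force"]).round(2))
E
```

```text
clock: 10.88
tcp_pos: [0.6628, -0.0714, 0.066]
orientation: [0.662, 0.717, 0.159, 0.148]
ft_force: [0.5, -0.5, -1.5]
width: 0.176
grasp_force: 25.0
clock: 11.3
tcp_pos: [0.6647, -0.0905, 0.0668]
orientation: [0.662, 0.717, 0.159, 0.148]
ft_force: [-0.2, 0.2, -2.2]
width: 0.179
grasp_force: 25.0
t 11.3 d in tool now [-0.0051 -0.0007  0.0047] in target axes [-0.0051 -0.0007  0.0047] turn [ 0.0024  0.0022 -0.0003] F [-0.22  0.19 -2.2 ] w 0.179 g 25.0 q [-0.42  0.29  1.85  0.35  0.64 -0.74]
[ 0.2  -1.11  1.91]
```

```bash

cat > f.py <<'E'
from rel import *
import time
s=bot.sense(); p=B.T@s["tcp_pos"]
print("t",round(s["clock"],2),"s,t,n mm",((p-[.5715,0,OFF])*1000).round(2),"F y,slope,-n",(TB.T@s["ft_force"]).round(2),"Tq",(TB.T@s["wrist_torque"]).round(3),"w",round(s["width"],3))
E
python3 -m creep '[[[0,0,0.0015,0,0,0],[0,0,0.001,0,0,0],[0,0,0.0005,0,0,0],[0,0,0,0,0,0]]]' >/dev/null; python3 f.py
python3 -m creep '[[[0,0,0.0005,0,0,0],[0,0,0.0005,0,0,0],[0,0,0,0,0,0]]]'>/dev/null; python3 f.py
python3 -m creep '[[[-0.001,0,0,0,0,0],[-0.001,0,0,0,0,0],[0,0,0,0,0,0]]]'>/dev/null; python3 f.py
```

```text
t 11.63 s,t,n mm [  50.23 -142.17   -3.6 ] F y,slope,-n [0.81 0.69 1.22] Tq [ 0.216 -0.096 -0.029] w 0.183
t 11.88 s,t,n mm [  50.4  -142.34   -4.48] F y,slope,-n [-0.46 -0.99  1.85] Tq [ 0.227 -0.03  -0.068] w 0.181
t 12.13 s,t,n mm [  50.55 -144.74   -4.36] F y,slope,-n [ 0.21 -0.58  0.98] Tq [ 0.225 -0.056 -0.035] w 0.175
```

```bash

python3 -m creep '[[[0,0,0.0005,0,0,0],[0,0,0.0005,0,0,0],[0,0,0,0,0,0]]]'>/dev/null; python3 f.py
python3 -m creep '[[[0,0,0.0005,0,0,0],[0,0,0,0,0,0]]]'>/dev/null; python3 f.py
python3 -m creep '[[[-0.001,0,0,0,0,0],[-0.001,0,0,0,0,0],[0,0,0,0,0,0]]]'>/dev/null; python3 f.py
python3 -m creep '[[[-0.001,0,0,0,0,0],[-0.001,0,0,0,0,0],[0,0,0,0,0,0]]]'>/dev/null; python3 f.py
```

```text
t 12.38 s,t,n mm [  50.38 -144.46   -5.48] F y,slope,-n [-0.47 -0.92  2.32] Tq [ 0.215 -0.037  0.007] w 0.178
t 12.55 s,t,n mm [  50.48 -144.5    -5.76] F y,slope,-n [ 0.21 -2.32 -1.96] Tq [ 0.414 -0.021 -0.01 ] w 0.183
t 12.8 s,t,n mm [  50.59 -146.44   -5.77] F y,slope,-n [ 0.99 -0.33 -1.94] Tq [0.324 0.292 0.013] w 0.175
t 13.05 s,t,n mm [  50.65 -148.64   -5.77] F y,slope,-n [ 2.45 -1.53 -4.75] Tq [0.328 0.321 0.03 ] w 0.178
```

```bash

python3 -m creep '[[[-0.001,0,-0.0003,0,0,0],[0,0,0,0,0,0]]]'>/dev/null; python3 f.py
python3 -m creep '[[[-0.001,0,0,0,0,0],[0,0,0,0,0,0]]]'>/dev/null; python3 f.py
python3 -m creep '[[[-0.001,0,0,0,0,0],[0,0,0,0,0,0]]]'>/dev/null; python3 f.py
```

```text
t 13.22 s,t,n mm [  50.44 -149.71   -5.71] F y,slope,-n [ 1.48 -1.01  0.99] Tq [ 0.196  0.174 -0.017] w 0.181
t 13.38 s,t,n mm [  50.43 -149.93   -5.68] F y,slope,-n [ 4.02  0.29 -1.  ] Tq [ 0.043  0.765 -0.038] w 0.18
t 13.55 s,t,n mm [  50.37 -150.38   -5.61] F y,slope,-n [ 5.83  1.06 -1.92] Tq [-0.008  1.163 -0.015] w 0.177
```

The block is on the face and touching the set plate, at t≈-149.8 mm (predicted -148.6). I ease off, release, lift, and go over to the far side of plate_b.

```bash

python3 -m creep '[[[0.0015,0,0.0002,0,0,0],[0,0,0,0,0,0]]]' >/dev/null; python3 f.py
python3 -m creep '[[[0,0,0,0,0,0],[0,0,0,0,0,0],[0,0,0,0,0,0],[0,0,0,0,0,0],[0,0,0,0,0,0],[0,0,0,0,0,0]]]' 0.6 >/dev/null; python3 f.py
python3 -m creep '[[[0,0,-0.01,0,0,0],[0,0,-0.015,0,0,0],[0,0,-0.015,0,0,0],[0.02,0.001,0,0,0,0],[0.025,0.001,0,0,0,0],[0.025,0,0,0,0,0],[0.025,0,0,0,0,0],[0.025,0,0,0,0,0],[0,0,0,0,0,0],[0,0,0,0,0,0]]]' >/dev/null; python3 f.py
python3 - <<'E'
from rel import *
z=bot.grab_frame("top"); np.savez("top1.npz",p=z[0],d=z[1])
rel(bd(.5715+.052,-.027,-.033),TB)
P=cloud("side",bot.grab_frame("side")[1]) if 0 else None
p,d=z; H=cv2.cvtColor(p,cv2.COLOR_RGB2HSV).astype(int); m=np.zeros((480,640),bool); m[110:225,290:385]=1
m&=(H[...,0]<17)&(H[...,1]>170)&(H[...,2]>90); P=cloud("top",d)
q=P[m&(d>0)]@B; print("orange",m.sum(),((np.percentile(q,[3,50,97],axis=0)-[.5715,0,OFF])*1000).round(1) if m.sum() else "")
E
```

```text
t 13.72 s,t,n mm [  50.45 -150.06   -5.74] F y,slope,-n [ 2.55 -0.37 -3.16] Tq [0.204 0.315 0.025] w 0.177
t 14.22 s,t,n mm [  50.47 -150.15   -5.8 ] F y,slope,-n [-0.4   0.62 -1.44] Tq [ 0.086 -0.058 -0.003] w 0.593
t 15.05 s,t,n mm [ 52.48 -28.72  34.64] F y,slope,-n [-1.03  0.02 -0.21] Tq [ 0.157 -0.066  0.003] w 0.596
t 15.1 d in tool now [ 0.0029 -0.001   0.0676] in target axes [ 0.0028 -0.0008  0.0676] turn [0.0029 0.0016 0.002 ] F [-0.81  0.68 -0.15] w 0.597 g 0.0 q [-0.22  0.17  1.92  0.21  0.64 -0.44]
orange 321 [[  43.3 -183.8   28.3]
 [  55.3 -170.7   50.3]
 [ 219.1 -119.9   56.8]]
```

```bash

cat > sp.py <<'E'
from rel import *
def sp(view="side"):
    p,d=bot.grab_frame(view); P=(cloud(view,d)@B-[.5715,0,OFF])*1000; H=cv2.cvtColor(p,cv2.COLOR_RGB2HSV).astype(int)
    m=(d>0)&(P[...,0]>-20)&(P[...,0]<90)&(abs(P[...,1]+100)<130)&(P[...,2]>25)&(P[...,2]<70)&(H[...,0]>3)&(H[...,0]<18)&(H[...,1]>150)&(H[...,2]>80)
    print(view,"bar s,t,n",m.sum(),np.percentile(P[m],[3,50,97],axis=0).round(1).tolist() if m.sum() else ""); return p,d
E
python3 -m creep '[[[0.001,0,0.015,0.002,0,0.001],[0,0,0.015,0,0,0],[0,0,0.015,0,0,0],[0,0,0.01,0,0,0],[0,0,0.005,0,0,0],[0,0,0,0,0,0]]]' >/dev/null; python3 f.py; python3 -c "
from sp import *
sp();sp('top')"
python3 -m creep '[[[0,0,0.001,0,0,0],[0,0,0.001,0,0,0],[0,0,0,0,0,0]]]' >/dev/null; python3 f.py
python3 -m creep '[[[0,0,0.001,0,0,0],[0,0,0.001,0,0,0],[0,0,0,0,0,0]]]' >/dev/null; python3 f.py
python3 -m creep '[[[0,0,0.001,0,0,0],[0,0,0,0,0,0]]]' >/dev/null; python3 f.py
```

```text
t 15.6 s,t,n mm [ 51.42 -29.79 -26.88] F y,slope,-n [ 0.53 -0.66 -0.34] Tq [ 0.152 -0.026  0.009] w 0.601
side bar s,t,n 0 
top bar s,t,n 245 [[42.1, -183.8, 43.4], [50.7, -151.4, 52.9], [56.7, -114.8, 57.2]]
t 15.95 s,t,n mm [ 52.78 -29.08 -27.54] F y,slope,-n [ 0.06 -0.41  0.2 ] Tq [ 0.103 -0.028  0.007] w 0.595
t 16.2 s,t,n mm [ 52.3  -28.93 -30.01] F y,slope,-n [ 0.09  0.66 -0.72] Tq [ 0.134 -0.063  0.053] w 0.602
t 16.37 s,t,n mm [ 52.21 -28.93 -31.11] F y,slope,-n [ 0.9  -0.32  0.31] Tq [0.127 0.028 0.012] w 0.601
```

```bash

python3 -m creep '[[[0,0,0.001,0,0,0],[0,0,0.001,0,0,0],[0,0,0,0,0,0]]]' >/dev/null; python3 f.py
python3 -m creep '[[[0,0,0.001,0,0,0],[0,0,0.001,0,0,0],[0,0,0,0,0,0]]]' >/dev/null; python3 f.py
python3 -m creep '[[[-0.004,0,0,0,0,0],[-0.004,0,0,0,0,0],[-0.002,0,0,0,0,0],[0,0,0,0,0,0]]]' >/dev/null; python3 f.py
```

```text
t 16.62 s,t,n mm [ 52.1  -28.97 -33.19] F y,slope,-n [ 0.52 -0.78 -0.95] Tq [ 0.153 -0.04  -0.04 ] w 0.599
t 16.87 s,t,n mm [ 52.18 -29.   -35.17] F y,slope,-n [-0.19 -0.35 -0.13] Tq [ 0.074 -0.083 -0.049] w 0.599
t 17.2 s,t,n mm [ 52.49 -39.81 -34.89] F y,slope,-n [0.24 0.55 0.28] Tq [ 0.083 -0.05  -0.035] w 0.598
```

```bash

python3 -m creep '[[[-0.0015,0,0,0,0,0],[-0.0015,0,0,0,0,0],[-0.0015,0,0,0,0,0],[-0.0015,0,0,0,0,0],[-0.002,0,0,0,0,0],[-0.002,0,0,0,0,0]]]' >/dev/null; python3 f.py
python3 -m creep '[[[-0.0025,0,0,0,0,0],[-0.0025,0,0,0,0,0],[-0.0025,0,0,0,0,0],[-0.0025,0,0,0,0,0],[-0.0025,0,0,0,0,0],[-0.0025,0,0,0,0,0]]]' >/dev/null; python3 f.py
python3 -m creep '[[[-0.0025,0,0,0,0,0],[-0.0025,0,0,0,0,0],[-0.0025,0,0,0,0,0],[-0.0025,0,0,0,0,0],[-0.0025,0,0,0,0,0],[-0.001,0,0,0,0,0]]]' >/dev/null; python3 f.py
python3 - <<'E'
from board import *
p,d=bot.grab_frame("top"); np.savez("top2.npz",p=p,d=d)
B,off,o=meas(2,4.6,-.2161)
for k in o: print({a:round(float(b),4) for a,b in k.items()})
E
```

```text
t 17.7 s,t,n mm [ 52.28 -48.78 -34.95] F y,slope,-n [ 2.92  0.45 -0.4 ] Tq [-0.006  0.481 -0.054] w 0.597
t 18.2 s,t,n mm [ 52.36 -64.39 -34.92] F y,slope,-n [2.12 1.3  0.93] Tq [-0.178  0.448 -0.001] w 0.599
t 18.7 s,t,n mm [ 52.34 -77.95 -34.88] F y,slope,-n [3.43 1.55 0.87] Tq [-0.148  0.456 -0.057] w 0.601
{'lo': 0.5721, 'hi': 0.6917, 'mid': -0.1788, 'skew': 1.9179, 'w': 0.0309}
{'lo': 0.5714, 'hi': 0.6916, 'mid': 0.0168, 'skew': 0.0005, 'w': 0.0348}
```

```bash

python3 -m creep '[[[-0.002,0,0,0,0,0],[-0.002,0,0,0,0,0],[-0.002,0,0,0,0,0],[-0.002,0,0,0,0,0],[-0.001,0,0,0,0,0],[-0.001,0,0,0,0,0]]]' >/dev/null; python3 f.py
python3 -m creep '[[[-0.001,0,0,0,0,0],[-0.001,0,0,0,0,0],[-0.001,0,0,0,0,0]]]' >/dev/null; python3 f.py
python3 -m creep '[[[-0.0005,0,0,0,0,0],[-0.0005,0,0,0,0,0],[-0.0005,0,0,0,0,0]]]' >/dev/null; python3 f.py
python3 -m creep '[[[-0.0005,0,0,0,0,0],[-0.0005,0,0,0,0,0]]]' >/dev/null; python3 f.py
```

```text
t 19.25 s,t,n mm [ 52.29 -87.67 -34.88] F y,slope,-n [2.85 1.7  1.31] Tq [-0.125  0.459 -0.071] w 0.599
t 19.5 s,t,n mm [ 52.33 -90.57 -34.87] F y,slope,-n [3.21 0.93 1.41] Tq [-0.142  0.477 -0.016] w 0.596
t 19.75 s,t,n mm [ 52.28 -92.01 -34.89] F y,slope,-n [ 4.14  1.75 -0.19] Tq [-0.129  0.691 -0.034] w 0.6
t 19.92 s,t,n mm [ 52.23 -92.09 -34.87] F y,slope,-n [ 8.51  3.17 -0.14] Tq [-0.388  1.406 -0.054] w 0.601
```

Contact at t = -92.0 mm: the push rises from 3 to 8.5 N. I hold it, then back away and lift.

```bash

python3 -m creep '[[[0,0,0,0,0,0],[0,0,0,0,0,0],[0,0,0,0,0,0],[0,0,0,0,0,0],[0,0,0,0,0,0],[0,0,0,0,0,0],[0,0,0,0,0,0],[0,0,0,0,0,0],[0,0,0,0,0,0],[0,0,0,0,0,0],[0,0,0,0,0,0],[0,0,0,0,0,0]]]' >/dev/null; python3 f.py
python3 -m creep '[[[0.001,0,0,0,0,0],[0.002,0,0,0,0,0],[0.005,0,0,0,0,0],[0.008,0,0,0,0,0],[0.01,0,0,0,0,0],[0,0,-0.015,0,0,0],[0,0,-0.025,0,0,0],[0,0,-0.03,0,0,0],[0,0,0,0,0,0]]]' >/dev/null; python3 f.py
python3 - <<'E'
from board import *
from sp import sp
p,d=sp("top"); np.savez("top3.npz",p=p,d=d)
B,off,o=meas(3,4.6,-.2161)
for k in o: print({a:round(float(b),4) for a,b in k.items()})
E
```

```text
t 20.92 s,t,n mm [ 52.23 -92.03 -34.87] F y,slope,-n [6.94 2.33 0.32] Tq [-0.295  1.049 -0.054] w 0.598
t 21.67 s,t,n mm [ 55.76 -67.1   39.12] F y,slope,-n [-0.12  0.58  0.02] Tq [ 0.088 -0.058  0.014] w 0.603
top bar s,t,n 250 [[42.1, -183.9, 42.3], [50.9, -149.5, 52.4], [56.7, -113.6, 57.7]]
{'lo': 0.5721, 'hi': 0.6917, 'mid': -0.1788, 'skew': 1.9093, 'w': 0.0309}
{'lo': 0.5725, 'hi': 0.6918, 'mid': -0.122, 'skew': -3.0935, 'w': 0.0276}
{'lo': 0.5716, 'hi': 0.6913, 'mid': 0.0168, 'skew': 0.0196, 'w': 0.0349}
```

```bash

python3 -m creep '[[[-0.02,-0.001,0,0,0,0],[-0.025,0,0,0,0,0],[-0.025,0,0,0,0,0],[-0.013,0,0,0,0,0],[0,0,0,0,0,0],[0,0,0,0,0,0]]]' >/dev/null
python3 - <<'E'
from rel import *
rel(bd(.5715+.0505,-.1500,-.0058),TB)
E
```

```text
t 22.22 d in tool now [0.     0.0003 0.0401] in target axes [-0.      0.0002  0.0401] turn [-0.0016  0.0012 -0.0022] F [ 0.06 -0.36  1.  ] w 0.599 g 0.0 q [-0.45  0.22  1.86  0.33  0.71 -0.74]
```

```bash

python3 -m creep '[[[0,0,0.012,0,0,-0.002],[0,0,0.012,0,0,0],[0,0,0.01,0,0,0],[0,0,0.006,0,0,0],[0,0,0,0,0,0],[0,0,0,0,0,0]]]' >/dev/null; python3 f.py
python3 -m creep '[[[0,0,0,0,0,0],[0,0,0,0,0,0],[0,0,0,0,0,0],[0,0,0,0,0,0],[0,0,0,0,0,0],[0,0,0,0,0,0]]]' 0 25 >/dev/null; python3 f.py
python3 -m creep '[[[0,0,-0.001,0,0,0],[0,0,-0.001,0,0,0],[0,0,-0.001,0,0,0]]]' >/dev/null; python3 f.py
python3 -m creep '[[[0,0,-0.003,0,0,0],[0,0,-0.005,0,0,0],[0,0,-0.01,0,0,0],[0,0,-0.015,0,0,0],[0,0,-0.015,0,0,0],[0,0,-0.015,0,0,0],[0,0,0,0,0,0],[0,0,0,0,0,0]]]' >/dev/null; python3 f.py
```

```text
t 22.72 s,t,n mm [  50.77 -149.07   -5.28] F y,slope,-n [ 0.41  0.56 -0.39] Tq [ 0.089  0.031 -0.033] w 0.603
t 23.22 s,t,n mm [  51.18 -150.08   -4.59] F y,slope,-n [-0.13  1.36 -3.36] Tq [-0.036 -0.14   0.009] w 0.179
t 23.47 s,t,n mm [  50.95 -149.96   -1.89] F y,slope,-n [-1.27 -1.57  2.45] Tq [ 0.283 -0.216 -0.02 ] w 0.179
t 24.13 s,t,n mm [  52.42 -150.21   62.47] F y,slope,-n [ 0.55 -0.61  1.84] Tq [ 0.219 -0.031 -0.007] w 0.178
```

```bash

python3 -m creep '[[[0.015,-0.001,0,0,0,0],[0.02,0,0,0,0,0],[0.02,0,0,0,0,0],[0.02,0,0,0,0,0],[0,0,0.015,0,0,0],[0,0,0.015,0,0,0],[0,0,0.01,0,0,0],[0,0,0.01,0,0,0],[0,0,0.007,0,0,0],[0,0,0,0,0,0],[0,0,0,0,0,0]]]' >/dev/null; python3 f.py
python3 - <<'E'
from board import *
from rel import rel,bd,TB
p,d=bot.grab_frame("top"); np.savez("top4.npz",p=p,d=d)
rel(bd(.5715+.0505,-.0885,-.0052),TB)
B,off,o=meas(4,4.6,-.2161)
for k in o: print({a:round(float(b),4) for a,b in k.items()})
E
```

```text
t 25.05 s,t,n mm [ 49.65 -75.06   3.61] F y,slope,-n [ 0.43 -1.31  1.68] Tq [ 0.212 -0.047 -0.037] w 0.18
t 25.1 d in tool now [-0.0133  0.0003  0.0093] in target axes [-0.0133  0.0003  0.0093] turn [-0.0001  0.0016  0.0014] F [ 0.72  0.35 -1.21] w 0.179 g 25.0 q [-0.3   0.25  1.89  0.27  0.61 -0.57]
{'lo': 0.5721, 'hi': 0.6916, 'mid': -0.1767, 'skew': 0.1, 'w': 0.0349}
{'lo': 0.5729, 'hi': 0.6916, 'mid': -0.1257, 'skew': 0.5063, 'w': 0.0248}
{'lo': 0.571, 'hi': 0.6913, 'mid': 0.0169, 'skew': -0.2864, 'w': 0.035}
```

```bash

python3 -m creep '[[[-0.005,0,0.004,0,0,0],[-0.005,0,0.003,0,0,0],[-0.004,0,0.001,0,0,0],[-0.002,0,0,0,0,0],[0,0,0,0,0,0],[0,0,0,0,0,0]]]' >/dev/null; python3 f.py
python3 -m creep '[[[-0.0005,0,0,0,0,0],[-0.0005,0,0,0,0,0],[0,0,0,0,0,0]]]' >/dev/null; python3 f.py
python3 -m creep '[[[-0.0005,0,0,0,0,0],[-0.0005,0,0,0,0,0],[0,0,0,0,0,0]]]' >/dev/null; python3 f.py
```

```text
t 25.6 s,t,n mm [ 50.24 -91.34  -3.77] F y,slope,-n [ 0.3  -0.1   1.54] Tq [ 0.251  0.049 -0.015] w 0.18
t 25.85 s,t,n mm [ 50.26 -91.91  -3.79] F y,slope,-n [ 0.27 -1.31  1.35] Tq [ 0.212 -0.025  0.008] w 0.181
t 26.1 s,t,n mm [ 50.22 -92.98  -3.85] F y,slope,-n [0.14 0.41 1.02] Tq [ 0.199 -0.074 -0.056] w 0.179
```

```bash

python3 -m creep '[[[-0.0003,0,0.0004,0,0,0],[0,0,0,0,0,0]]]' >/dev/null; python3 f.py
python3 -m creep '[[[-0.0003,0,0,0,0,0],[0,0,0,0,0,0]]]' >/dev/null; python3 f.py
python3 -m creep '[[[-0.0003,0,0,0,0,0],[0,0,0,0,0,0]]]' >/dev/null; python3 f.py
```

```text
t 26.27 s,t,n mm [ 50.2  -93.31  -4.29] F y,slope,-n [0.19 0.03 1.57] Tq [ 0.184 -0.024 -0.009] w 0.179
t 26.43 s,t,n mm [ 50.16 -93.6   -4.3 ] F y,slope,-n [-0.72 -0.92  1.7 ] Tq [ 0.288  0.006 -0.029] w 0.181
t 26.6 s,t,n mm [ 50.17 -93.89  -4.28] F y,slope,-n [-0.13  0.28  0.76] Tq [ 0.19  -0.024  0.028] w 0.18
```

```bash

python3 -m creep '[[[-0.0003,0,0,0,0,0],[0,0,0,0,0,0]]]' >/dev/null; python3 f.py
python3 -m creep '[[[-0.0003,0,0,0,0,0],[0,0,0,0,0,0]]]' >/dev/null; python3 f.py
python3 -m creep '[[[-0.0003,0,0,0,0,0],[0,0,0,0,0,0]]]' >/dev/null; python3 f.py
```

```text
t 26.77 s,t,n mm [ 50.15 -94.07  -4.28] F y,slope,-n [ 0.49 -0.16  1.88] Tq [ 0.256  0.124 -0.016] w 0.177
t 26.93 s,t,n mm [ 50.19 -94.18  -4.24] F y,slope,-n [ 2.96 -0.03  0.5 ] Tq [ 0.203  0.231 -0.044] w 0.176
t 27.1 s,t,n mm [ 50.15 -94.32  -4.25] F y,slope,-n [ 3.22 -0.49  0.21] Tq [0.106 0.632 0.054] w 0.179
```

Contact at t ≈ -94.0 mm, which is 56 mm (36 + 20) from the first contact, so plate_b is where it should be. I ease off, lower the block onto the face and release.

```bash

python3 -m creep '[[[0.0005,0,0.0004,0,0,0],[0,0,0.0005,0,0,0],[0,0,0,0,0,0]]]' >/dev/null; python3 f.py
python3 -m creep '[[[0,0,0.0004,0,0,0],[0,0,0,0,0,0]]]' >/dev/null; python3 f.py
```

```text
t 27.35 s,t,n mm [ 50.16 -94.18  -4.6 ] F y,slope,-n [  2.47  -3.3  -10.24] Tq [ 0.76   0.412 -0.023] w 0.18
t 27.52 s,t,n mm [ 50.17 -94.18  -4.62] F y,slope,-n [  3.28  -5.95 -17.22] Tq [ 0.959  0.447 -0.008] w 0.181
```

```bash

python3 -m creep '[[[0,0,-0.0008,0,0,0],[0,0,0,0,0,0]]]' >/dev/null; python3 f.py
python3 -m creep '[[[0,0,0,0,0,0],[0,0,0,0,0,0],[0,0,0,0,0,0],[0,0,0,0,0,0],[0,0,0,0,0,0],[0,0,0,0,0,0]]]' 0.6 >/dev/null; python3 f.py
python3 -m creep '[[[0,0,-0.01,0,0,0],[0,0,-0.015,0,0,0],[0,0,-0.02,0,0,0],[0.03,0.001,-0.01,0,0,0],[0.035,0.001,0,0,0,0],[0.035,0,0,0,0,0],[0.035,0,0,0,0,0],[0.008,0,0,0,0,0],[0,0,0,0,0,0],[0,0,0,0,0,0]]]' >/dev/null; python3 f.py
python3 - <<'E'
from board import *
from sp import *
p,d=sp("top"); np.savez("top5.npz",p=p,d=d)
rel(bd(.5715+.052,.054,-.035),TB)
B,off,o=meas(5,4.6,-.2161)
for k in o: print({a:round(float(b),4) for a,b in k.items()})
E
```

```text
t 27.68 s,t,n mm [ 50.17 -94.26  -4.58] F y,slope,-n [ 3.48 -2.12 -6.89] Tq [ 0.493  0.468 -0.028] w 0.181
t 28.18 s,t,n mm [ 50.26 -94.41  -4.82] F y,slope,-n [ 0.61 -0.12  0.31] Tq [ 0.083 -0.008 -0.039] w 0.593
t 29.02 s,t,n mm [52.23 48.95 50.43] F y,slope,-n [-0.29 -0.2   0.42] Tq [ 0.06  -0.033 -0.002] w 0.599
top bar s,t,n 252 [[42.0, -128.5, 42.2], [50.6, -92.9, 52.9], [56.8, -57.8, 57.2]]
t 29.07 d in tool now [ 0.0061 -0.0004  0.0853] in target axes [ 0.0059 -0.0003  0.0853] turn [0.0006 0.0019 0.0019] F [-0.23 -0.08 -0.43] w 0.6 g 0.0 q [-0.06  0.14  1.92  0.1   0.65 -0.21]
{'lo': 0.5721, 'hi': 0.6916, 'mid': -0.1766, 'skew': -0.0306, 'w': 0.035}
{'lo': 0.572, 'hi': 0.6918, 'mid': -0.1225, 'skew': 1.5947, 'w': 0.0311}
{'lo': 0.5712, 'hi': 0.6918, 'mid': 0.014, 'skew': 0.1056, 'w': 0.0291}
```

```bash

python3 - <<'E'
from rel import *
for n,f in(("top","top0"),("side","side0")):
    d=np.load(f+".npz")["d"]; P=(cloud(n,d)@B-[.5715,0,OFF])*1000
    m=(d>0)&(P[...,0]>85)&(P[...,0]<240)&(P[...,1]>60)&(P[...,1]<170)&(P[...,2]>15)&(P[...,2]<110)
    for lo,hi in((85,120),(120,150),(150,180)):
        q=P[m&(P[...,0]>lo)&(P[...,0]<hi)]; print(n,lo,len(q),np.percentile(q,[2,98],axis=0).round().tolist() if len(q) else "")
E
python3 -m creep '[[[0.002,0,0.02,0.001,0.002,0.002],[0,0,0.02,0,0,0],[0,0,0.02,0,0,0],[0,0,0.005,0,0,0],[0,0,0,0,0,0],[0,0,0,0,0,0]]]' >/dev/null; python3 f.py
```

```text
top 85 0 
top 120 95 [[127.0, 112.0, 23.0], [150.0, 130.0, 87.0]]
top 150 117 [[151.0, 112.0, 19.0], [179.0, 133.0, 84.0]]
side 85 0 
side 120 240 [[129.0, 115.0, 17.0], [150.0, 136.0, 85.0]]
side 150 268 [[150.0, 116.0, 16.0], [179.0, 137.0, 83.0]]
t 29.57 s,t,n mm [ 51.9   49.6  -14.89] F y,slope,-n [-0.02 -0.21 -0.83] Tq [ 0.096  0.027 -0.019] w 0.598
```

```bash

python3 -m creep '[[[0,0,0.01,0,0,0],[0,0,0.007,0,0,0],[0,0,0.003,0,0,0],[0,0,0,0,0,0],[0,0,0,0,0,0]]]' >/dev/null; python3 f.py
python3 -m creep '[[[-0.002,0,0,0,0,0],[-0.002,0,0,0,0,0],[-0.002,0,0,0,0,0],[-0.002,0,0,0,0,0],[-0.002,0,0,0,0,0],[-0.0025,0,0,0,0,0],[-0.0025,0,0,0,0,0],[-0.0025,0,0,0,0,0]]]' >/dev/null; python3 f.py
python3 -m creep '[[[-0.0025,0,0,0,0,0],[-0.0025,0,0,0,0,0],[-0.0025,0,0,0,0,0],[-0.0025,0,0,0,0,0],[-0.0025,0,0,0,0,0],[-0.0025,0,0,0,0,0],[-0.0025,0,0,0,0,0],[-0.0025,0,0,0,0,0]]]' >/dev/null; python3 f.py
```

```text
t 29.98 s,t,n mm [ 51.67  50.94 -35.12] F y,slope,-n [-0.09  0.44 -0.25] Tq [ 0.119 -0.044 -0.018] w 0.601
t 30.65 s,t,n mm [ 52.2   33.36 -34.78] F y,slope,-n [ 4.62  0.77 -2.69] Tq [ 0.012  0.724 -0.08 ] w 0.599
t 31.32 s,t,n mm [ 52.22  13.27 -34.81] F y,slope,-n [ 5.14  1.23 -2.14] Tq [-0.084  0.764 -0.086] w 0.599
```

```bash

python3 -m creep '[[[-0.0025,0,0,0,0,0],[-0.0025,0,0,0,0,0],[-0.0025,0,0,0,0,0],[-0.0025,0,0,0,0,0],[-0.0025,0,0,0,0,0],[-0.0025,0,0,0,0,0],[-0.0025,0,0,0,0,0],[-0.0025,0,0,0,0,0],[-0.0025,0,0,0,0,0],[-0.0025,0,0,0,0,0],[-0.0025,0,0,0,0,0],[-0.0025,0,0,0,0,0]]]' >/dev/null; python3 f.py
python3 -m creep '[[[-0.0025,0,0,0,0,0],[-0.0025,0,0,0,0,0],[-0.0025,0,0,0,0,0],[-0.0025,0,0,0,0,0],[-0.002,0,0,0,0,0],[-0.002,0,0,0,0,0],[-0.001,0,0,0,0,0],[-0.0005,0,0,0,0,0]]]' >/dev/null; python3 f.py
python3 -m creep '[[[-0.0005,0,0,0,0,0],[-0.0005,0,0,0,0,0]]]' >/dev/null; python3 f.py
```

```text
t 32.32 s,t,n mm [ 52.23 -16.76 -34.82] F y,slope,-n [ 5.1   1.76 -1.27] Tq [-0.144  0.808 -0.013] w 0.598
t 32.98 s,t,n mm [ 52.26 -32.34 -34.83] F y,slope,-n [ 5.36  1.63 -2.24] Tq [-0.213  0.856 -0.095] w 0.601
t 33.15 s,t,n mm [ 52.3  -33.18 -34.83] F y,slope,-n [ 5.78  2.56 -2.14] Tq [-0.197  0.842  0.009] w 0.602
```

```bash

python3 -m creep '[[[-0.0005,0,0,0,0,0],[-0.0005,0,0,0,0,0],[-0.0005,0,0,0,0,0]]]' >/dev/null; python3 f.py
python3 -m creep '[[[-0.0003,0,0,0,0,0],[-0.0003,0,0,0,0,0]]]' >/dev/null; python3 f.py
python3 -m creep '[[[-0.0003,0,0,0,0,0]]]' >/dev/null; python3 f.py
python3 -m creep '[[[-0.0002,0,0,0,0,0]]]' >/dev/null; python3 f.py
```

```text
t 33.4 s,t,n mm [ 52.27 -34.63 -34.84] F y,slope,-n [ 4.95  2.3  -3.09] Tq [-0.245  0.806 -0.112] w 0.601
t 33.57 s,t,n mm [ 52.25 -35.22 -34.83] F y,slope,-n [ 4.73  2.84 -1.92] Tq [-0.178  0.761 -0.037] w 0.597
t 33.65 s,t,n mm [ 52.27 -35.53 -34.84] F y,slope,-n [ 5.58  2.64 -3.03] Tq [-0.197  0.807 -0.018] w 0.6
t 33.73 s,t,n mm [ 52.27 -35.72 -34.83] F y,slope,-n [ 5.16  2.16 -1.44] Tq [-0.224  0.883 -0.028] w 0.602
```

```bash

python3 -m creep '[[[-0.0002,0,0,0,0,0]]]' >/dev/null; python3 f.py
python3 -m creep '[[[-0.0002,0,0,0,0,0]]]' >/dev/null; python3 f.py
python3 -m creep '[[[0,0,0,0,0,0]]]' >/dev/null; python3 f.py
```

```text
t 33.82 s,t,n mm [ 52.26 -35.93 -34.82] F y,slope,-n [ 5.34  1.94 -1.59] Tq [-0.217  0.83  -0.028] w 0.597
t 33.9 s,t,n mm [ 52.26 -36.01 -34.82] F y,slope,-n [ 6.47  2.89 -1.38] Tq [-0.257  1.028 -0.067] w 0.598
t 33.98 s,t,n mm [ 52.29 -35.96 -34.82] F y,slope,-n [ 5.79  3.09 -2.1 ] Tq [-0.224  0.907 -0.068] w 0.597
```

```bash

python3 -m creep '[[[-0.0002,0,0,0,0,0],[0,0,0,0,0,0]]]' >/dev/null; python3 f.py
python3 -m creep '[[[0,0,0,0,0,0],[0,0,0,0,0,0],[0,0,0,0,0,0],[0,0,0,0,0,0],[0,0,0,0,0,0],[0,0,0,0,0,0]]]' >/dev/null; python3 f.py
```

```text
t 34.15 s,t,n mm [ 52.26 -36.01 -34.82] F y,slope,-n [ 6.07  2.25 -1.94] Tq [-0.235  0.987  0.029] w 0.604
t 34.65 s,t,n mm [ 52.25 -35.97 -34.84] F y,slope,-n [ 6.06  1.82 -2.47] Tq [-0.306  1.046 -0.073] w 0.598
```

```bash

python3 -m creep '[[[-0.0002,0,0,0,0,0],[0,0,0,0,0,0],[0,0,0,0,0,0]]]' >/dev/null; python3 f.py
python3 -m creep '[[[0,0,0,0,0,0],[0,0,0,0,0,0],[0,0,0,0,0,0],[0,0,0,0,0,0],[0,0,0,0,0,0],[0,0,0,0,0,0],[0,0,0,0,0,0],[0,0,0,0,0,0],[0,0,0,0,0,0],[0,0,0,0,0,0]]]' >/dev/null; python3 f.py
```

```text
t 34.9 s,t,n mm [ 52.24 -36.03 -34.83] F y,slope,-n [ 7.32  3.   -1.72] Tq [-0.322  1.096 -0.038] w 0.598
t 35.73 s,t,n mm [ 52.25 -36.   -34.83] F y,slope,-n [ 7.09  2.05 -1.66] Tq [-0.332  1.105 -0.03 ] w 0.601
```

Lightly nipped at t = -36.0 mm, again 56 mm from the last one, at about 7 N against 5 N of sliding friction. I back off, lift, and go back to the block.

```bash

python3 -m creep '[[[0.0005,0,0,0,0,0],[0.001,0,0,0,0,0],[0.004,0,0,0,0,0],[0.008,0,0,0,0,0],[0.01,0,0,0,0,0],[0,0,-0.015,0,0,0],[0,0,-0.025,0,0,0],[0,0,-0.03,0,0,0],[0,0,0,0,0,0]]]' >/dev/null
python3 -m creep '[[[-0.02,-0.001,0,0,0,0],[-0.025,0,0,0,0,0],[-0.025,0,0,0,0,0],[-0.01,0,0,0,0,0],[0,0,0,0,0,0],[0,0,0,0,0,0]]]' >/dev/null
python3 - <<'E'
from sp import *
sp("top")
rel(bd(.5715+.0503,-.0941,-.0048),TB)
E
```

```text
top bar s,t,n 86 [[40.9, -117.0, 46.6], [46.6, -93.2, 52.9], [56.0, -56.1, 56.1]]
t 37.03 d in tool now [-0.0018  0.0002  0.0393] in target axes [-0.0017  0.0001  0.0393] turn [-0.0022 -0.001  -0.001 ] F [-1.09 -0.12 -0.74] w 0.603 g 0.0 q [-0.34  0.19  1.9   0.28  0.68 -0.61]
```

```bash

python3 -m creep '[[[-0.0015,0,0.012,-0.001,0,-0.001],[0,0,0.012,0,0,0],[0,0,0.01,0,0,0],[0,0,0.0045,0,0,0],[0,0,0,0,0,0],[0,0,0,0,0,0]]]' >/dev/null; python3 f.py
python3 -m creep '[[[0,0,0,0,0,0],[0,0,0,0,0,0],[0,0,0,0,0,0],[0,0,0,0,0,0],[0,0,0,0,0,0],[0,0,0,0,0,0]]]' 0 25 >/dev/null; python3 f.py
python3 -m creep '[[[0,0,-0.001,0,0,0],[0,0,-0.001,0,0,0],[0,0,-0.001,0,0,0]]]' >/dev/null; python3 f.py
python3 -m creep '[[[0,0,-0.003,0,0,0],[0,0,-0.005,0,0,0],[0,0,-0.01,0,0,0],[0,0,-0.015,0,0,0],[0,0,-0.02,0,0,0],[0,0,-0.025,0,0,0],[0,0,-0.03,0,0,0],[0,0,-0.03,0,0,0],[0,0,0,0,0,0],[0,0,0,0,0,0]]]' >/dev/null; python3 f.py
python3 - <<'E'
from rel import *
rel(np.array([.5225,.4035,.12]),down(-4.9))
print(bot.sense()["tcp_pos"])
E
```

```text
t 37.53 s,t,n mm [ 50.54 -93.81  -3.83] F y,slope,-n [-0.16  0.63  0.45] Tq [ 0.137 -0.025  0.025] w 0.599
t 38.03 s,t,n mm [ 50.84 -94.7   -3.39] F y,slope,-n [-0.96  0.11 -2.8 ] Tq [ 0.036 -0.09  -0.025] w 0.179
t 38.28 s,t,n mm [ 50.46 -94.61  -0.67] F y,slope,-n [-1.65 -0.33  1.55] Tq [ 0.253 -0.208 -0.003] w 0.177
t 39.12 s,t,n mm [ 52.81 -95.15 139.91] F y,slope,-n [ 0.06 -0.23  1.8 ] Tq [ 0.19  -0.003 -0.044] w 0.18
t 39.12 d in tool now [ 0.4556 -0.0718  0.0477] in target axes [ 0.4418 -0.1194  0.0748] turn [ 0.4401 -0.0346  0.1641] F [ 0.55  0.1  -1.73] w 0.18 g 25.0 q [-0.39 -0.05  1.93  0.25  0.88 -0.59]
[ 0.60373409 -0.04687855  0.19478779]
```

```bash

python3 -m creep '[[[0.035,-0.006,0,0,0,0],[0.035,-0.006,0,0,0,0],[0.035,-0.006,0,0,0,0],[0.035,-0.006,0,0,0,0],[0.035,-0.006,0,0,0,0],[0.035,-0.006,0,0,0,0],[0.035,-0.006,0,0,0,0],[0.035,-0.006,0,0,0,0],[0.035,-0.006,0,0,0,0],[0.035,-0.006,0,0,0,0],[0.035,-0.006,0,0,0,0],[0.035,-0.006,0,0,0,0]]]' >/dev/null
python3 -m creep '[[[0.03,0,0,0,0,0],[0,0,0,0.11,-0.0087,0.041],[0,0,0,0.11,-0.0087,0.041],[0,0,0,0.11,-0.0087,0.041],[0,0,0,0.11,-0.0087,0.041],[0,0,0,0,0,0],[0,0,0,0,0,0]]]' >/dev/null
python3 - <<'E'
from board import *
from rel import rel,down
p,d=bot.grab_frame("top"); np.savez("top6.npz",p=p,d=d)
rel(np.array([.5225,.4035,-.0005]),down(-4.9))
B,off,o=meas(6,4.6,-.2161)
for k in o: print({a:round(float(b),4) for a,b in k.items()})
E
```

```text
t 40.75 d in tool now [0.0092 0.0218 0.1594] in target axes [0.0091 0.0209 0.1596] turn [-0.0055  0.0004  0.0005] F [ 0.25 -0.29 -1.83] w 0.181 g 25.0 q [0.48 0.36 1.47 0.   1.32 0.57]
{'lo': 0.5727, 'hi': 0.6916, 'mid': -0.1767, 'skew': 0.243, 'w': 0.0349}
{'lo': 0.5728, 'hi': 0.6906, 'mid': -0.1208, 'skew': 0.0873, 'w': 0.0348}
{'lo': 0.5727, 'hi': 0.6918, 'mid': -0.0653, 'skew': -0.1922, 'w': 0.0348}
```

Unobstructed view: plate mids at -176.7, -120.8 and -65.3 mm (pitches 55.9 and 55.5 against the ideal 56), all square and on the ledge. Now I set the block down on the mat.

```bash

python3 -m creep '[[[0.009,0.02,0.02,-0.0055,0,0],[0,0,0.03,0,0,0],[0,0,0.03,0,0,0],[0,0,0.03,0,0,0],[0,0,0.025,0,0,0],[0,0,0.01,0,0,0],[0,0,0.004,0,0,0],[0,0,0,0,0,0],[0,0,0,0,0,0]]]' >/dev/null
python3 - <<'E'
from rel import *
rel(np.array([.5225,.4035,-.0005]),down(-4.9))
E
```

```text
t 41.5 d in tool now [-0.0016 -0.0003  0.0146] in target axes [-0.0016 -0.0003  0.0146] turn [ 0.0033 -0.0027  0.0011] F [ 0.01 -0.29 -0.98] w 0.184 g 25.0 q [0.48 0.57 1.49 0.   1.08 0.56]
```

```bash

cat > g.py <<'E'
from bench import bot
s=bot.sense(); print(round(s["clock"],2),s["tcp_pos"].round(4),"F",s["ft_force"].round(2),"T",s["wrist_torque"].round(2),"w",round(s["width"],3))
E
python3 -m creep '[[[0,0,0.005,0,0,0],[0,0,0.004,0,0,0],[0,0,0.001,0,0,0],[0,0,0,0,0,0]]]' >/dev/null; python3 g.py
python3 -m creep '[[[0,0,0.001,0,0,0],[0,0,0,0,0,0]]]' >/dev/null; python3 g.py
python3 -m creep '[[[0,0,0.001,0,0,0],[0,0,0,0,0,0]]]' >/dev/null; python3 g.py
python3 -m creep '[[[0,0,0.0008,0,0,0],[0,0,0,0,0,0]]]' >/dev/null; python3 g.py
```

```text
41.83 [0.5222 0.4041 0.0022] F [-0.49 -0.01 -1.51] T [ 0.01 -0.1  -0.  ] w 0.181
42.0 [0.5223 0.4042 0.0013] F [-0.53  0.44 -2.4 ] T [-0.01 -0.05 -0.01] w 0.178
42.17 [0.5224 0.4044 0.0012] F [-2.24 -1.35  4.02] T [-0.27  0.35  0.02] w 0.177
42.33 [0.5225 0.4044 0.0012] F [-5.05 -3.27  9.36] T [-0.54  0.68  0.05] w 0.177
```

```bash

python3 -m creep '[[[0,0,-0.001,0,0,0],[0,0,0,0,0,0]]]' >/dev/null; python3 g.py
python3 -m creep '[[[0,0,0,0,0,0],[0,0,0,0,0,0],[0,0,0,0,0,0],[0,0,0,0,0,0],[0,0,0,0,0,0],[0,0,0,0,0,0]]]' 0.6 >/dev/null
python3 -m creep '[[[0,0,-0.01,0,0,0],[0,0,-0.02,0,0,0],[0,0,-0.03,0,0,0],[0,0,-0.03,0,0,0],[0,0,-0.03,0,0,0],[0,-0.035,0,0,0,0],[0,-0.035,0,0,0,0],[0,-0.035,0,0,0,0],[0,-0.035,0,0,0,0],[0,-0.03,0,0,0,0],[0,0,0,0,0,0]]]' >/dev/null; python3 g.py
python3 - <<'E'
from board import *
from h import *
acc=[]
for i in range(5):
    p,d=bot.grab_frame("top"); np.savez("top7.npz",p=p,d=d); B,off,o=meas(7,4.6,-.2161); acc.append([[k["mid"]*1000,k["lo"]*1000,k["hi"]*1000,k["skew"]] for k in o])
a=np.mean(acc,0); print(a.round(2).tolist(),"pitch",np.diff(a[:,0]).round(2))
s,_=bot.grab_frame("side")
H=cv2.cvtColor(p,cv2.COLOR_RGB2HSV).astype(int);h,sa,v=H[...,0],H[...,1],H[...,2]
reg=np.zeros((480,640),bool);reg[205:280,108:155]=1
for nm,m,zz in(("block",reg&(sa<60)&(v>140),.028),("bar",reg&(h<17)&(sa>150)&(v>120),.058)):
    q=ray("top",np.argwhere(m)[:,::-1],z=zz)[:,:2]; print(nm,m.sum(),cv2.minAreaRect((q*1000).astype(np.float32)))
cv2.imwrite("pics/end.png",np.vstack([s[150:480,100:520],cv2.resize(p[100:290,100:400],(420,266))])[:,:,::-1])
E
```

```text
42.5 [0.5227 0.4045 0.0012] F [-0.65 -0.28  3.41] T [-0.19  0.17  0.05] w 0.178
43.92 [0.3474 0.4188 0.1207] F [ 0.7   0.7  -0.22] T [ 0.01 -0.06 -0.03] w 0.602
[[-176.57, 572.52, 691.61, 0.16], [-120.73, 572.77, 691.3, -0.02], [-65.24, 572.73, 691.38, -0.2]] pitch [55.84 55.49]
block 194 ((521.799072265625, 405.4571533203125), (19.011009216308594, 88.35115814208984), 84.62938690185547)
bar 206 ((521.8553466796875, 404.8716125488281), (75.29247283935547, 15.24611759185791), 85.12803649902344)
```

View pics/end.png

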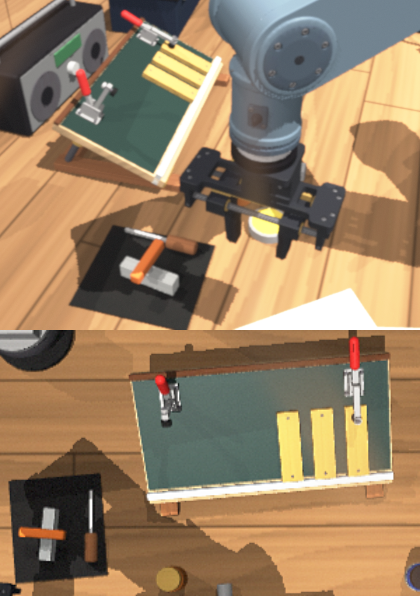

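The picture shows the block upright on the mat next to the untouched graver, three evenly spaced plates on the ledge at the right of the board, and the jars and hammer undisturbed. One cross-check of the gaps from the side view before handing in.

```bash
python3 - <<'E'
from rel import *
# edge crossings along lines of constant slope position, on plane n=12 mm, by sampling the yellow-ness profile
for view in("top","side"):
    K,T=cal(view); p=np.mean([bot.grab_frame(view)[0].astype(float) for _ in range(3)],0).astype(np.float32)
    t=np.arange(-.21,-.03,.0002); prof=0; rows=[]
    for s in np.arange(.03,.085,.004):
        X=np.array([bd(.5715+s,x,.012) for x in t]); c=(X-T[:3,3])@T[:3,:3]; uv=(c@K.T); uv=(uv[:,:2]/uv[:,2:]).astype(np.float32)
        f=(p[...,0]-p[...,2]).astype(np.float32); rows.append(cv2.remap(f,uv[None,:,0],uv[None,:,1],cv2.INTER_LINEAR)[0])
    r=np.median(rows,0); th=(np.percentile(r,10)+np.percentile(r,90))/2
    i=np.where(np.diff((r>th).astype(int)))[0]; print(view,(t[i]*1000).round(1))
E
```

```text
top [-195.2 -158.4 -139.4 -102.8  -83.2  -47.2]
side [-193.4 -145.2 -139.   -90.4  -82.4  -34.8]
```

```bash
python3 -c "
from bench import bot
print(bot.finish_job())"
```

```text
the job is handed in; nothing more can be done
None
```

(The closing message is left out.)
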